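# Load the sample tray by cap colour

### The job

Gather the four short screw-cap containers (three small jars and the squat white bottle) into the grey tray: set each one down gently, upright and centred on the disc that has the colour of its cap. Leave the tall dark bottle and the tall tubes where they stand, though their caps match too.

Things in the scene. Friction and masses are not known exactly. Their poses are not given: they have to be found in the camera images.
- bottle_blue_mid (a point): small squat white plastic bottle with a green band and a blue screw cap; looks 36 mm across, 60 mm tall, about 60 g, standing upright. The point is its centre, 30 mm above its foot; z along its height. Its sides are squared, 31 mm between flats: best gripped from above across its own x or y axis, which stand parallel to the world's at the start.
- jar_black_mid (a point): small round glass jar, dark red, black screw cap; 23 mm across, 47 mm tall, about 30 g, standing upright. The point is its centre, 23.5 mm above its foot; z along its height. Grip it round the body (lowest 36 mm) from above in any direction.
- jar_white_mid (a point): small round glass jar, brick red, white screw cap; 23 mm across, 47 mm tall, about 30 g, standing upright. The point is its centre, 23.5 mm above its foot; z along its height. Grip it round the body (lowest 36 mm) from above in any direction.
- jar_yellow_mid (a point): small round glass jar, yellow, yellow screw cap; 23 mm across, 47 mm tall, about 30 g, standing upright. The point is its centre, 23.5 mm above its foot; z along its height. Grip it round the body (lowest 36 mm) from above in any direction.
- pad_blue (a point): blue disc, 66 mm across and 3 mm thick, fixed in one of the four compartments of the grey tray. The point is the centre of its upper face, on which a container stands. x and y lie along the tray's sides, z up. The tray is fixed, 186 mm square, with compartments at 90 mm pitch; its rim and dividers, 4 mm thick, rise 3 mm above the discs (10 mm above the worktop).
- pad_black (a point): black disc, 66 mm across and 3 mm thick, fixed in one of the four compartments of the grey tray. The point is the centre of its upper face, on which a container stands. x and y lie along the tray's sides, z up. The tray is fixed, 186 mm square, with compartments at 90 mm pitch; its rim and dividers, 4 mm thick, rise 3 mm above the discs (10 mm above the worktop).
- pad_white (a point): white disc, 66 mm across and 3 mm thick, fixed in one of the four compartments of the grey tray. The point is the centre of its upper face, on which a container stands. x and y lie along the tray's sides, z up. The tray is fixed, 186 mm square, with compartments at 90 mm pitch; its rim and dividers, 4 mm thick, rise 3 mm above the discs (10 mm above the worktop).
- pad_yellow (a point): yellow disc, 66 mm across and 3 mm thick, fixed in one of the four compartments of the grey tray. The point is the centre of its upper face, on which a container stands. x and y lie along the tray's sides, z up. The tray is fixed, 186 mm square, with compartments at 90 mm pitch; its rim and dividers, 4 mm thick, rise 3 mm above the discs (10 mm above the worktop).
- tall_bottle_mid (a point): dark reagent bottle with a blue cap, 52 mm across and 106 mm tall, loose; does not belong in the tray. The point is its centre, 53 mm above its foot.
- tall_tube_mid (a point): tall clear sample tube with a white cap, 31 mm across and 100 mm tall, standing loose in front of the tubes at the back; does not belong in the tray. The point is its centre, 50 mm above its foot.

How it is judged (in metres and radians):
At the end, for the whole second after the job is handed in: Each of the four short containers stands upright (within 0.1 rad), released and at rest, on the disc of its cap's colour, its centre within 15 mm of the disc's centre; the tall dark bottle and the loose tall tube stand within 25 mm of where they started (horizontal distance between bottle_blue_mid and pad_blue below 0.015 m and z of bottle_blue_mid in the frame of pad_blue below 0.036 m and angle between each of bottle_blue_mid, jar_black_mid, jar_white_mid, jar_yellow_mid, tall_bottle_mid, tall_tube_mid's own z axis and vertical below 0.1 rad and linear speed of each of bottle_blue, jar_black, jar_white, jar_yellow below 0.02 m/s and horizontal distance between jar_black_mid and pad_black below 0.015 m and z of jar_black_mid in the frame of pad_black below 0.0295 m and horizontal distance between jar_white_mid and pad_white below 0.015 m and z of jar_white_mid in the frame of pad_white below 0.0295 m and horizontal distance between jar_yellow_mid and pad_yellow below 0.015 m and z of jar_yellow_mid in the frame of pad_yellow below 0.0295 m and distance of each of tall_bottle_mid, tall_tube_mid from where it was at the start of the episode below 0.025 m); the robot touches nothing.
It fails at once if the tall dark bottle was moved or knocked over (distance of tall_bottle_mid from where it was at the start of the episode above 0.03 m or angle between tall_bottle_mid's own z axis and vertical above 0.3 rad).
It fails at once if the tall sample tube was moved or knocked over (distance of tall_tube_mid from where it was at the start of the episode above 0.03 m or angle between tall_tube_mid's own z axis and vertical above 0.3 rad).
It fails at once if a jar or the small bottle was dropped (fell free from more than about 25 mm) ((linear speed of bottle_blue above 0.7 m/s and contact force between bottle_blue and anything else below 0.02 N) or (linear speed of jar_black above 0.7 m/s and contact force between jar_black and anything else below 0.02 N) or (linear speed of jar_white above 0.7 m/s and contact force between jar_white and anything else below 0.02 N) or (linear speed of jar_yellow above 0.7 m/s and contact force between jar_yellow and anything else below 0.02 N)).
It also fails if it takes over 128 s, if anything falls off the work surface, if the arm or the gripper's body presses on something with over 40 N, if the wrist force passes 120 N, or if a joint passes its speed limit or range.

### The arm

A 7-joint arm with a two-finger parallel gripper is mounted at the origin on a cart in front of the work surface, level with it; the furniture and walls round the work are solid. World frame = base frame: x ahead of the robot, y to its left, z up, the work surface at z = 0. Lengths are in mm, angles in rad, forces in N, time in s.
With the tool pointing down it reaches from about 375 to 925 mm from the base axis. Payload 3.1 kg.
Tool frame: the origin (TCP) lies at the very end of the fingers, on their centre line; the grasp point (between the pads) lies 19 mm behind it; z points along the fingers, y is the direction in which the jaws open and shut (so a half turn about z gives the same grasp; the last joint's range is limited). The gripper opens to 85 mm and grips with 20 to 120 N. Pads are 22 mm wide; open, the fingers measure 114 mm over their backs; the gripper's body (76 mm by 85 mm) begins 54 mm behind the grasp point. The pads swing forward as they close: fully open they stand 13 mm farther back than shut.
Start: joints at [1.217, 0.383, 0.044, 1.598, -0.018, 1.161, -0.05], TCP at [164.482, -628.847, 231.269] pointing down, gripper open.
Joint ranges: [-2.61, 2.61], [-0.41, 2.15], [-1.48, 1.57], [0, 2.5], [-1.57, 4.71], [0.05, 1.97], [-2.85, 2.85]. Speed limits (rad/s): [2.79, 2.79, 3.14, 3.14, 3.14, 3.14, 3.14].

### API

Orientations are given as [roll, pitch, yaw] about the fixed x, y, z axes, in that order (R = Rz(yaw) Ry(pitch) Rx(roll)).
In Python, from station import * gives the robot as it stands.
- The arm moves only by the tool jog_arm, never from a script. Its argument "deltas" is a list of rows, each a list of 3 entries, a list of its own where there are three numbers: the shift along the tool's x, y, z in m, then the turn about the tool's z in degrees, then the finger opening in m, from 0 to 0.0854. In form: [[[tx, ty, tz], yaw, grip], ...]. A call has 1 to 20 rows; each row shifts and turns the commanded pose from where the row before left it, along the tool's axes as they then stand; what a row does not reach is not made up. A row lasts 1/12 s, in which the tool goes at most 41.7 mm and 7.16 degrees, less where a joint would pass 70% of its speed; a pose out of reach is approached as far as the arm can. A call with a gripper value outside its range is refused whole. The fingers move at their own pace and stop on an object; "newtons" is the grip in N (left out, the last holds). Time passes only in rows, so rows that do not move let the fingers close. It gives the time, the measured TCP pose, the force and the opening at its end, in the units of the state.
- read_state(): the state, without advancing time (a new reading comes with each control period).
- grab_frame(name): name is "scene" or "top" or "wrist"; returns a dict with "color" (420x560x3 uint8, red, green, blue), "range_z" (420x560 float32, mm along the optical axis (not along the pixel's ray), 0 where there is no reading), "fov_y" (degrees; the focal length in pixels is half the picture's height over the tangent of half this angle, whatever the lens; pixels are square), "cx", "cy" (the principal point, pixels), "k1" (the pictures are not rectified: a ray, as slopes to the right and down, at radius r is drawn at 1 + k1 r^2 times it, then the intrinsics apply), "rvec" (rotation vector, rad) and "tvec" (3), from world to camera coordinates, as OpenCV has them. Camera axes: x right, y down, z forward; pixel columns grow to the right and rows downward; lengths in mm; the calibration is good to about 2 mm. A picture is of the moment at which its call begins.
- hand_in(): hands the job in, once; it reports no verdict.
The state is a dict: "time_s": time; "q": joint angles; "qd": joint speeds; "effort": joint torques, N m; "ee_pos": TCP position; "tool_rot": TCP orientation; "contact_force": force on the tool from outside, world axes, zero at the start; "moment": the same for the moment, N m; "grip_width": finger opening in mm.
Only numpy, scipy, OpenCV 4.12 (cv2) and the standard library are available. Lean on these libraries where they do the work, as an engineer would, in place of code of your own. Each camera call takes 0.05 s, during which the arm holds its last target.

## Working session

There is one attempt and no reset: what is moved stays moved. The work goes in short steps, Python scripts to look and compute and a tool call to move; the robot and the scene stay as the last step left them, time stands still between calls to the robot, and variables do not carry over. Pictures are saved under pics/ and viewed, and the job is handed in when it is done.

Besides the shell and the picture viewer there is one more tool, called after ">>>" as name([rows], argument=value, ...), one row to a line, values as JSON. jog_arm: Moves the arm, as the interface text tells. Its arguments: {"type":"object","properties":{"deltas":{"type":"array"},"newtons":{"type":"number"}},"required":["deltas"]}

```bash
ls; mkdir -p pics; python3 - <<'E'
from station import *
import cv2
print(read_state())
for n in ["scene","top","wrist"]:
    f=grab_frame(n)
    cv2.imwrite(f"pics/{n}0.png",f["color"][:,:,::-1])
    print(n,{k:f[k] for k in f if k not in("color","range_z")}, (f["range_z"]>0).mean())
E
```

```text
pics
{'time_s': 0.0, 'q': array([ 1.21719006,  0.38386752,  0.04381522,  1.59961319, -0.01787831,
        1.16117409, -0.04991807]), 'qd': array([ 1.26542743e-03,  4.92290363e-04, -2.94943458e-05, -1.90500413e-03,
        1.02743279e-03, -1.57278868e-04, -6.91463726e-05]), 'effort': array([-1.71476870e-05, -4.33457386e+01,  1.02481149e+00, -2.49513853e+01,
        1.04932731e-02,  1.12686830e-02,  3.26919569e-06]), 'ee_pos': array([ 164.22281961, -627.92376117,  229.84768742]), 'tool_rot': array([-3.13892724e+00,  1.57837049e-04,  2.55893563e-01]), 'contact_force': array([ 1.05083785, -0.58241143,  0.38923386]), 'moment': array([-0.0168849 ,  0.00482147,  0.00972698]), 'grip_width': 85.6240407047535}
scene {'fov_y': 55.905901080347576, 'cx': 275.52185329171, 'cy': 216.93864308048708, 'k1': 0.02565215670977368, 'rvec': array([ 1.97007025, -0.87125283,  0.46181552]), 'tvec': array([-460.47784399,  237.03473425,  653.07459434])} 0.9959821428571428
top {'fov_y': 53.67152643415682, 'cx': 283.4409274037914, 'cy': 203.82208793666112, 'k1': -0.10890072984397085, 'rvec': array([ 2.1707972 , -2.20606336,  0.08579533]), 'tvec': array([-102.2816896 ,  557.95314409, 1140.8841424 ])} 0.9961479591836735
wrist {'fov_y': 66.9108250836034, 'cx': 283.0216081789075, 'cy': 203.8948091843147, 'k1': -0.06778973873296128, 'rvec': array([-2.30043634,  1.77555943,  0.25715341]), 'tvec': array([-649.67867646,  -37.13653855,  378.91197416])} 0.9959353741496598
```

View pics/scene0.png

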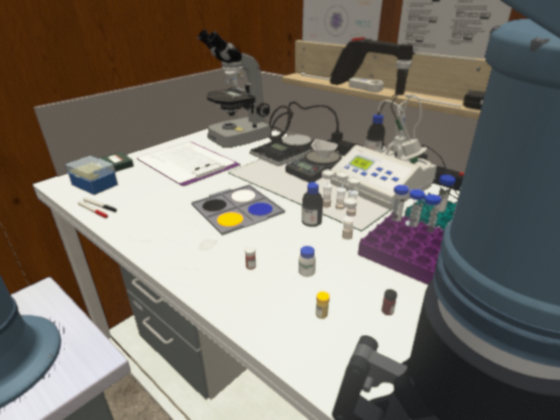

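View pics/top0.png

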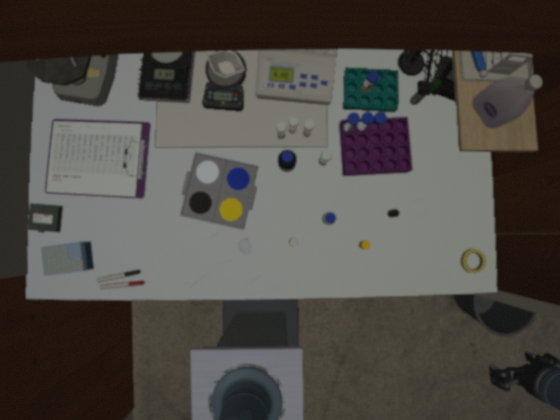

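View pics/wrist0.png

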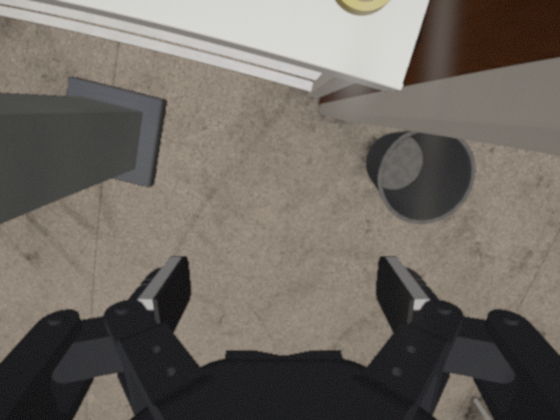

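The scene and top pictures show:

| Item | Top view (px) | Scene view (px) |
|---|---|---|
| White jar | 293,241 | 250,258 |
| Yellow jar | 365,244 | 322,304 |
| Black jar | 393,213 | 390,300 |
| Squat bottle | 330,217 | 307,262 |
| Tall bottle | 288,160 | 312,205 |
| Loose tube | 325,157 | 348,228 |
| White disc | 207,172 | 243,196 |
| Blue disc | 238,178 | 260,209 |
| Black disc | 200,203 | 214,205 |
| Yellow disc | 231,209 | 230,219 |

The wrist camera only sees the floor and the table's edge.

```bash
cat > h.py <<'E'
from station import *
import numpy as np, cv2
def cam(f):
    F=210/np.tan(np.radians(f["fov_y"])/2)
    K=np.array([[F,0,f["cx"]],[0,F,f["cy"]],[0,0,1]]);D=np.array([f["k1"],0,0,0,0.])
    R=cv2.Rodrigues(np.array(f["rvec"]))[0];t=np.array(f["tvec"])
    return K,D,R,t
def rays(f,uv):
    K,D,R,t=cam(f)
    n=cv2.undistortPoints(np.array(uv,float).reshape(-1,1,2),K,D).reshape(-1,2)
    return np.c_[n,np.ones(len(n))]
def onz(f,uv,z):
    K,D,R,t=cam(f); c=-R.T@t; d=rays(f,uv)@R
    return c+d*((z-c[2])/d[:,2])[:,None]
def cloud(f):
    K,D,R,t=cam(f)
    v,u=np.mgrid[:420,:560]
    P=rays(f,np.c_[u.ravel(),v.ravel()])*f["range_z"].reshape(-1,1)
    return ((P-t)@R).reshape(420,560,3)
def tri(fs,uvs):
    A=np.zeros((3,3));b=np.zeros(3);L=[]
    for f,uv in zip(fs,uvs):
        K,D,R,t=cam(f);c=-R.T@t;d=(rays(f,[uv])@R)[0];d/=np.linalg.norm(d)
        M=np.eye(3)-np.outer(d,d);A+=M;b+=M@c;L.append((M,c))
    x=np.linalg.solve(A,b);return x,[np.linalg.norm(M@(x-c)) for M,c in L]
E
python3 - <<'E'
from h import *
t=grab_frame("top");s=grab_frame("scene")
np.savez("f0.npz",top=t,scene=s)
C=cloud(t);S=cloud(s)
for n,(u,v) in dict(white=(293,241),yellow=(365,244),black=(393,213),blue=(330,217),tallb=(288,160),tube=(325,157),pw=(207,172),pb=(238,178),pk=(200,203),py=(231,209),table=(300,270)).items():
    W=C[v-14:v+15,u-14:u+15].reshape(-1,3)
    print(n,C[v,u].round(1), 'zmax',W[:,2].max().round(1))
for n,(u,v) in dict(white=(250,250),yellow=(322,296),black=(390,294),blue=(307,251),tallb=(312,187),tube=(348,220),pw=(243,196),pb=(260,209),pk=(214,205),py=(230,219)).items():
    print('S',n,S[v,u].round(1))
b=np.zeros
im=t["color"][130:260,180:410]; cv2.imwrite("pics/topz.png",cv2.resize(np.clip(im.astype(float)*1.7,0,255).astype(np.uint8),None,fx=3.4,fy=3.4,interpolation=2)[:,:,::-1])
im=s["color"][180:330,180:430]; cv2.imwrite("pics/scz.png",cv2.resize(im,None,fx=3.2,fy=3.2,interpolation=2)[:,:,::-1])
E
```

```text
white [ 452.6 -135.4   45.7] zmax 1178.4
yellow [ 440.7 -332.2   46.1] zmax 1178.4
black [ 524.2 -412.6   46.4] zmax 1178.4
blue [ 515.7 -236.    60.6] zmax 1178.4
tallb [ 664.5 -124.4  107.3] zmax 1178.4
tube [ 672.9 -222.4   97.4] zmax 1178.4
pw [651.6 105.2   7.6] zmax 1178.4
pb [633.   16.8   6.2] zmax 1178.4
pk [563.2 125.3   7.8] zmax 1178.4
py [544.7  37.    8.7] zmax 1178.4
table [ 369.8 -155.     1.1] zmax 1178.4
S white [ 446.9 -142.4   48.6]
S yellow [ 437.1 -335.9   47.2]
S black [ 520.7 -422.1   47.4]
S blue [ 508.4 -243.7   61.3]
S tallb [ 665.9 -129.8  105.4]
S tube [ 672.2 -231.1   52.2]
S pw [645.9  95.6  10. ]
S pb [629.2  12.3   7.3]
S pk [561.3 119.2   8.7]
S py [541.4  31.8   9.2]
```

View pics/topz.png

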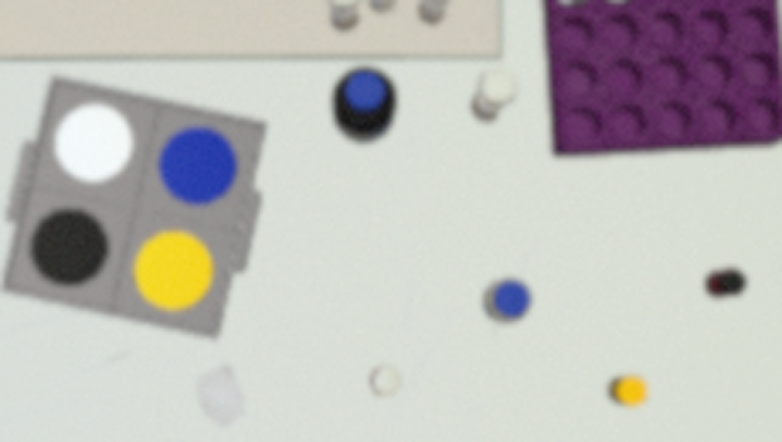

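View pics/scz.png

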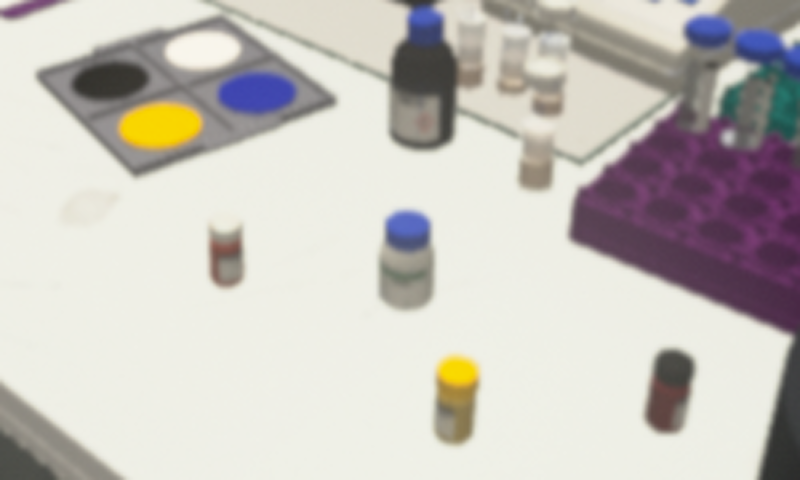

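The zoomed views confirm what each item is: caps white (384,380), blue (511,299), yellow (631,390) and black (731,281) in the enlarged top picture, and the four discs at left in a tray turned about 13°. Next come colour centroids and triangulation.

```bash
python3 - <<'E'
from h import *
d=np.load("f0.npz",allow_pickle=True);t=d["top"].item();s=d["scene"].item()
def seg(f,u,v,r,kind):
    h=cv2.cvtColor(f["color"],cv2.COLOR_RGB2HSV).astype(int);H,Sx,V=h[...,0],h[...,1],h[...,2]
    m=dict(blue=(abs(H-115)<12)&(Sx>120),yellow=(abs(H-25)<7)&(Sx>170),black=(V<70),white=None)[kind]
    if m is None: return None
    q=np.zeros_like(m);q[v-r:v+r+1,u-r:u+r+1]=m[v-r:v+r+1,u-r:u+r+1]
    n,l,st,c=cv2.connectedComponentsWithStats(q.astype(np.uint8))
    k=l[v,u]; return c[k],st[k][2:]
for n,a,b,r,k in [("blue cap",(330,217),(307,252),12,"blue"),("yellow cap",(365,244),(323,296),10,"yellow"),("black cap",(394,213),(391,295),10,"black"),("pblue",(238,178),(260,209),20,"blue"),("pyel",(231,209),(230,219),22,"yellow"),("pblk",(200,203),(214,205),20,"black")]:
    A=seg(t,*a,r,k);B=seg(s,*b,r,k)
    print(n,A,B,[np.round(x,1) for x in tri([t,s],[A[0],B[0]])], "top@z",[onz(t,[A[0]],z)[0,:2].round(1) for z in(7,47,60)])
# white by brightness
for n,f,(u,v),r in [("pw",t,(207,172),16),("pw",s,(243,196),20)]:
    g=f["color"].min(2).astype(int); 
    print(n,g[v,u-18:u+19])
    q=np.zeros(g.shape,np.uint8);q[v-r:v+r+1,u-r:u+r+1]=(g>165 if f is s else g>120)[v-r:v+r+1,u-r:u+r+1]
    nn,l,st,c=cv2.connectedComponentsWithStats(q);k=l[v,u];print(c[k],st[k],onz(f,[c[k]],7).round(1))
# heights by cloud
for nm,f in(("top",t),("scene",s)):
    C=cloud(f)
    for n,(x,y),z0 in [("white",(450,-138),30),("yel",(439,-334),30),("blk",(522,-416),30),("blue",(512,-239),30),("tall",(665,-126),50),("tube",(672,-224),50)]:
        m=(np.hypot(C[...,0]-x,C[...,1]-y)<30)&(C[...,2]>z0)&(C[...,2]<130)
        P=C[m]; top=P[P[:,2]>np.percentile(P[:,2],85)-5]
        print(nm,n,m.sum(),"top mean",top.mean(0).round(1),"p90z",np.percentile(P[:,2],90).round(1), "ext",np.ptp(P[:,:2],axis=0).round(0), 'mid', ((P.max(0)+P.min(0))/2)[:2].round(1))
E
```

```text
blue cap (array([330.01612903, 217.64516129]), array([ 9,  9, 62], dtype=int32)) (array([306.96875 , 250.203125]), array([11,  7, 64], dtype=int32)) [array([ 514.8, -237.3,   56.5]), array([1., 1.])] top@z [array([ 515.9, -242.5]), array([ 514.4, -237.7]), array([ 514. , -236.1])]
yellow cap (array([364.70731707, 244.46341463]), array([ 8,  6, 41], dtype=int32)) (array([322.58064516, 296.47311828]), array([12, 10, 93], dtype=int32)) [array([ 440.3, -333.3,   42. ]), array([1.4, 1.4])] top@z [array([ 438.3, -339.3]), array([ 439.5, -331.2]), array([ 439.9, -328.6])]
black cap (array([392.8852459 , 212.93442623]), array([11,  7, 61], dtype=int32)) (array([279.49385383, 209.4951209 ]), array([   560,    420, 235187], dtype=int32)) [array([ 460.6, -312.6,  226.7]), array([73.4, 73.4])] top@z [array([ 526.2, -423. ]), array([ 524.4, -412.1]), array([ 523.8, -408.5])]
pblue (array([237.79189189, 178.24864865]), array([ 22,  22, 370], dtype=int32)) (array([259.85781991, 208.52606635]), array([ 23,  12, 211], dtype=int32)) [array([632.8,  17.2,   5.2]), array([0.5, 0.5])] top@z [array([632.2
[... 1451 characters left out ...]
6.2 -122.3  105.8] p90z 106.8 ext [41. 49.] mid [ 671.3 -122.5]
top tube 116 top mean [ 680.4 -226.    99.7] p90z 101.7 ext [29. 29.] mid [ 679.8 -226.4]
scene white 128 top mean [ 449.4 -139.    47.2] p90z 48.6 ext [22. 21.] mid [ 450.1 -139. ]
scene yel 187 top mean [ 437.1 -337.    46.4] p90z 47.7 ext [25. 24.] mid [ 438.3 -336.2]
scene blk 169 top mean [ 523.6 -420.6   45.6] p90z 46.9 ext [23. 22.] mid [ 525.2 -420.2]
scene blue 316 top mean [ 512.6 -239.9   60.1] p90z 61.3 ext [34. 33.] mid [ 513.3 -239.9]
scene tall 470 top mean [ 671.6 -126.6  104.7] p90z 106.1 ext [41. 46.] mid [ 669.3 -127.6]
scene tube 184 top mean [ 677.7 -227.9   99.2] p90z 100.7 ext [32. 30.] mid [ 679.4 -226.9]
```

The heights agree with the text: jars 46–48 mm, bottle 60 mm, discs about 5–7 mm. The tray pitch checks out at 90 mm. I'll square the tool to the world and move up beside the black and yellow jars.

>>> jog_arm([
  [[0, 0, 0], 4.88, 0.06],
  [[0, 0, 0], 4.88, 0.06],
  [[0, 0, 0], 4.88, 0.06],
  [[0.013, -0.009, 0], 0, 0.06],
  [[0.026, -0.019, 0], 0, 0.06],
  [[0.026, -0.019, 0], 0, 0.06],
  [[0.026, -0.019, 0], 0, 0.06],
  [[0.026, -0.019, 0], 0, 0.06],
  [[0.026, -0.019, 0], 0, 0.06],
  [[0.026, -0.019, 0], 0, 0.06],
  [[0.026, -0.019, 0], 0, 0.06],
  [[0.026, -0.019, 0], 0, 0.06],
  [[0.026, -0.019, 0], 0, 0.06],
  [[0.026, -0.019, 0], 0, 0.06],
  [[0.026, -0.019, 0], 0, 0.06],
  [[0.013, -0.009, 0], 0, 0.06],
  [[0, 0, 0], 0, 0.06],
  [[0, 0, 0], 0, 0.06],
  [[0, 0, 0], 0, 0.06],
], newtons=25)

```text
time_s: 1.83
ee_pos: [474.9, -403.1, 231.0]
tool_rot: [3.141, 0.002, -0.001]
contact_force: [-0.6, -0.4, -0.6]
grip_width: 59.9
```

```bash
python3 - <<'E'
from h import *
st=read_state();print(st["ee_pos"],st["tool_rot"],st["time_s"],st["grip_width"])
f=grab_frame("wrist");cv2.imwrite("pics/wrist1.png",f["color"][:,:,::-1])
C=cloud(f)
K,D,R,t=cam(f);print("cam",-R.T@t)
for n,(x,y) in [("yel",(439,-334)),("blk",(525,-418)),("blue",(514,-238))]:
    m=(np.hypot(C[...,0]-x,C[...,1]-y)<30)&(C[...,2]>30)&(C[...,2]<80);P=C[m]
    if len(P)<10: print(n,"none");continue
    top=P[P[:,2]>np.percentile(P[:,2],85)-5]
    print(n,len(P),top.mean(0).round(1),((top.max(0)+top.min(0))/2).round(1),np.ptp(top,axis=0).round(1))
E
```

```text
[ 474.90692291 -403.06761589  231.03997384] [ 3.14082493e+00  1.50958308e-03 -1.47214916e-03] 1.8333 59.85165591240265
cam [ 546.34730239 -404.03847464  373.75325087]
yel 464 [ 440.3 -337.    47.8] [ 439.7 -336.9   46.9] [24.3 24.   6.2]
blk 403 [ 525.7 -420.7   47.1] [ 525.5 -421.1   46.2] [21.9 21.3  6.4]
blue 1193 [ 515.1 -240.5   60.2] [ 514.6 -239.4   59.1] [29.1 29.7  6.5]
```

View pics/wrist1.png

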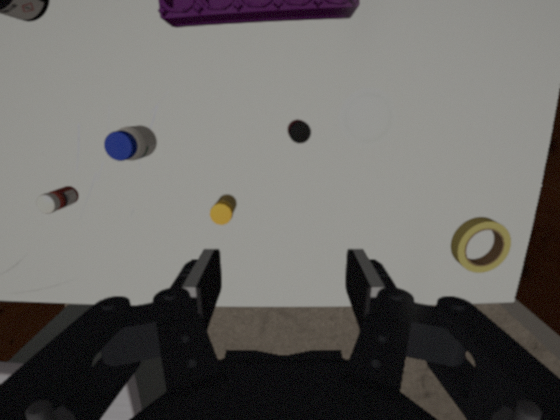

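The wrist view shows the black cap at (299,131), the yellow at (221,213), the blue bottle at (120,145) and the white jar at (48,203). Its depth fixes the black jar at (525.5, -420.5), within about 3 mm of the other views. Next is the grasp.

>>> jog_arm([
  [[0.0168, 0.0058, 0], 0, 0.06],
  [[0.0168, 0.0058, 0], 0, 0.06],
  [[0.0168, 0.0058, 0], 0, 0.06],
  [[0, 0, 0.025], 0, 0.06],
  [[0, 0, 0.025], 0, 0.06],
  [[0, 0, 0.025], 0, 0.06],
  [[0, 0, 0.025], 0, 0.06],
  [[0, 0, 0.025], 0, 0.06],
  [[0, 0, 0.025], 0, 0.06],
  [[0, 0, 0.025], 0, 0.06],
  [[0, 0, 0.02], 0, 0.06],
  [[0, 0, 0.015], 0, 0.06],
  [[0, 0, 0.013], 0, 0.06],
  [[0, 0, 0], 0, 0.06],
  [[0, 0, 0], 0, 0.06],
])

```text
time_s: 3.13
ee_pos: [526.1, -419.7, 7.9]
tool_rot: [-3.141, 0.001, -0.001]
contact_force: [0.2, 0.2, 0.8]
grip_width: 59.8
```

```bash
python3 - <<'E'
from h import *
f=grab_frame("wrist");cv2.imwrite("pics/wrist2.png",f["color"][:,:,::-1])
E
```

```text
(no output)
```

View pics/wrist2.png

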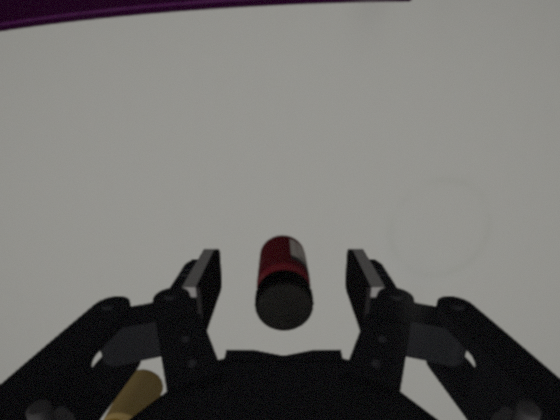

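The black jar, cap at (284,300), stands centred between the open pads at (208,280) and (357,280). I'll close on it and lift.

>>> jog_arm([
  [[0, 0, 0], 0, 0.04],
  [[0, 0, 0], 0, 0.032],
  [[0, 0, 0], 0, 0.026],
  [[0, 0, 0], 0, 0.02],
  [[0, 0, 0], 0, 0.015],
  [[0, 0, 0], 0, 0.015],
  [[0, 0, 0], 0, 0.015],
  [[0, 0, 0], 0, 0.015],
  [[0, 0, -0.003], 0, 0.015],
  [[0, 0, -0.007], 0, 0.015],
  [[0, 0, -0.015], 0, 0.015],
  [[0, 0, -0.025], 0, 0.015],
  [[0, 0, -0.025], 0, 0.015],
  [[0, 0, -0.025], 0, 0.015],
  [[0, 0, -0.025], 0, 0.015],
  [[0, 0, -0.025], 0, 0.015],
  [[0, 0, -0.02], 0, 0.015],
  [[0, 0, -0.01], 0, 0.015],
  [[0, 0, 0], 0, 0.015],
])

```text
time_s: 4.77
ee_pos: [528.7, -420.5, 192.8]
tool_rot: [3.137, -0.006, 0.0]
contact_force: [0.5, -0.0, 0.1]
grip_width: 21.9
```

```bash
python3 - <<'E'
from h import *
f=grab_frame("wrist");cv2.imwrite("pics/wrist3.png",f["color"][:,:,::-1])
E
```

```text
(no output)
```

View pics/wrist3.png

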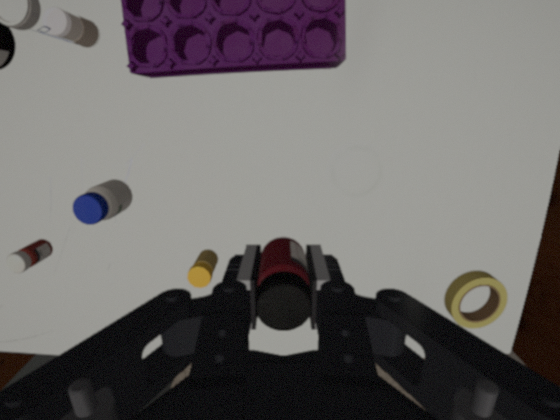

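The jar is held upright (grip 21.9 mm). I'll carry it high over to the tray and measure the discs from there.

>>> jog_arm([
  [[0, -0.01, 0], 0, 0.015],
  [[-0.001, -0.02, 0], 0, 0.015],
  [[-0.001, -0.03, 0], 0, 0.015],
  [[-0.002, -0.03, 0], 0, 0.015],
  [[-0.002, -0.03, 0], 0, 0.015],
  [[-0.002, -0.03, 0], 0, 0.015],
  [[-0.002, -0.03, 0], 0, 0.015],
  [[-0.002, -0.03, 0], 0, 0.015],
  [[-0.002, -0.03, 0], 0, 0.015],
  [[-0.002, -0.03, 0], 0, 0.015],
  [[-0.002, -0.03, 0], 0, 0.015],
  [[-0.002, -0.03, 0], 0, 0.015],
  [[-0.002, -0.03, 0], 0, 0.015],
  [[-0.002, -0.03, 0], 0, 0.015],
  [[-0.002, -0.03, 0], 0, 0.015],
  [[-0.002, -0.03, 0], 0, 0.015],
  [[-0.002, -0.03, 0], 0, 0.015],
  [[-0.001, -0.025, 0], 0, 0.015],
  [[0, -0.015, 0], 0, 0.015],
  [[0, 0, 0], 0, 0.015],
])

```text
time_s: 6.48
ee_pos: [492.8, 106.4, 186.4]
tool_rot: [-3.139, 0.004, 0.009]
contact_force: [-1.1, 0.8, -0.5]
grip_width: 21.8
```

```bash
python3 - <<'E'
from h import *
st=read_state();print(st["ee_pos"],st["tool_rot"],st["time_s"],st["grip_width"])
f=grab_frame("wrist");cv2.imwrite("pics/wrist4.png",f["color"][:,:,::-1])
np.savez("f1.npz",w=f)
K,D,R,t=cam(f);print("cam",-R.T@t)
C=cloud(f)
for n,p in dict(pb=(632.8,17,7),py=(545,38.4,7),pk=(566,126,7),pw=(653,104,7)).items():
    uv=cv2.projectPoints(np.array([p],float),R,t,K,D)[0].ravel();print(n,uv.round(0), end=' ')
    u,v=uv.astype(int)
    if 0<u<560 and 0<v<420: print(C[v,u].round(1))
E
```

```text
[492.77919092 106.3644136  186.4458149 ] [-3.13947134  0.00401139  0.00900863] 6.4833 21.810508969334325
cam [564.58418692 105.72291242 328.99555958]
pb [379.  37.] [633.2  17.4   7.9]
py [351. 131.] [545.2  39.3   6.7]
pk [263. 108.] [566.3 126.8   6.6]
pw [286.  11.] [652.7 104.3   8.8]
```

View pics/wrist4.png

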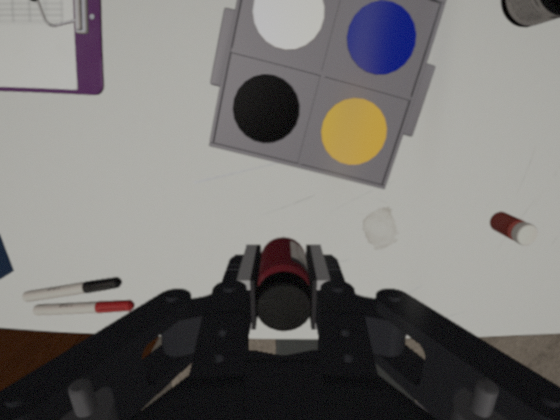

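The four discs lie at about white (288,12), blue (381,37), black (266,108) and yellow (354,131), with the jar still held at (284,290). I'll take refined centres from this view.

```bash
python3 - <<'E'
from h import *
f=np.load("f1.npz",allow_pickle=True)["w"].item()
h=cv2.cvtColor(f["color"],cv2.COLOR_RGB2HSV).astype(int);H,S,V=h[...,0],h[...,1],h[...,2]
for n,(u,v),m in [("pb",(381,37),(abs(H-118)<14)&(S>120)),("py",(354,131),(abs(H-22)<9)&(S>120)),("pk",(266,108),V<60)]:
    _,l,st,c=cv2.connectedComponentsWithStats(m.astype(np.uint8));k=l[v,u]
    print(n,c[k].round(1),st[k],onz(f,[c[k]],7).round(1))
E
```

```text
pb [381.6  36.9] [ 348    1   68   73 3814] [[632.7  14.6   7. ]]
py [353.6 130.9] [ 321   99   66   65 3337] [[545.4  35.8   7. ]]
pk [265.9 108.2] [ 233   75   66   67 3463] [[566.2 122.9   7. ]]
```

```bash
python3 - <<'E'
from h import *
for i in range(3):
    st=read_state();print(st["time_s"],st["ee_pos"].round(1),st["tool_rot"].round(4),abs(st["qd"]).max().round(3)); grab_frame("wrist")
E
```

```text
6.5333 [493.3 103.4 186.5] [-3.1415  0.004   0.006 ] 0.057
6.5833 [493.8 101.2 186.6] [3.1406e+00 3.7000e-03 2.8000e-03] 0.039
6.6333 [494.3  99.8 186.8] [3.1402e+00 3.2000e-03 1.0000e-04] 0.024
```

The arm was still settling when that picture was taken, so I'll measure again at rest.

```bash
python3 - <<'E'
from h import *
for i in range(6): f=grab_frame("wrist")
print(read_state()["ee_pos"].round(1))
h=cv2.cvtColor(f["color"],cv2.COLOR_RGB2HSV).astype(int);H,S,V=h[...,0],h[...,1],h[...,2]
for n,(u,v),m in [("pb",(370,37),(abs(H-118)<14)&(S>120)),("py",(345,131),(abs(H-22)<9)&(S>120)),("pk",(260,108),V<60)]:
    _,l,st,c=cv2.connectedComponentsWithStats(m.astype(np.uint8));k=l[v,u]
    print(n,c[k].round(1),st[k],onz(f,[c[k]],7).round(1))
E
```

```text
[495.8 100.  188.3]
pb [370.9  39.9] [ 337    5   68   72 3754] [[633.   15.3   7. ]]
py [344.8 133.7] [ 313  102   65   65 3288] [[545.3  36.3   7. ]]
pk [257.5 112.3] [ 225   79   65   67 3389] [[566.1 123.5   7. ]]
```

>>> jog_arm([
  [[0.0125, -0.0045, 0], 0, 0.015],
  [[0.02, -0.007, 0], 0, 0.015],
  [[0.02, -0.007, 0], 0, 0.015],
  [[0.0125, -0.0045, 0], 0, 0.015],
  [[0.005, -0.0015, 0.01], 0, 0.015],
  [[0, 0, 0.02], 0, 0.015],
  [[0, 0, 0.025], 0, 0.015],
  [[0, 0, 0.025], 0, 0.015],
  [[0, 0, 0.025], 0, 0.015],
  [[0, 0, 0.02], 0, 0.015],
  [[0, 0, 0.015], 0, 0.015],
  [[0, 0, 0.01], 0, 0.015],
  [[0, 0, 0.005], 0, 0.015],
  [[0, 0, 0], 0, 0.015],
  [[0, 0, 0], 0, 0.015],
  [[0, 0, 0], 0, 0.015],
  [[0, 0, 0], 0, 0.015],
])

```text
time_s: 8.4
ee_pos: [566.8, 125.7, 34.6]
tool_rot: [-3.141, -0.003, 0.0]
contact_force: [-0.5, -0.4, -0.7]
grip_width: 22.0
```

>>> jog_arm([
  [[0, 0, 0.006], 0, 0.015],
  [[0, 0, 0.006], 0, 0.015],
  [[0, 0, 0.003], 0, 0.015],
  [[0, 0, 0.002], 0, 0.015],
  [[0, 0, 0.001], 0, 0.015],
  [[0, 0, 0], 0, 0.015],
  [[0, 0, 0], 0, 0.015],
  [[0, 0, 0], 0, 0.015],
  [[0, 0, 0], 0, 0.015],
])

```text
time_s: 9.15
ee_pos: [565.2, 125.2, 16.5]
tool_rot: [3.14, 0.002, 0.0]
contact_force: [-3.8, -2.1, 10.5]
grip_width: 21.9
```

A contact force of 10 N upward means the jar is on the disc. I'll release gently, rise and look.

>>> jog_arm([
  [[0, 0, -0.001], 0, 0.02],
  [[0, 0, 0], 0, 0.024],
  [[0, 0, 0], 0, 0.028],
  [[0, 0, 0], 0, 0.034],
  [[0, 0, 0], 0, 0.042],
  [[0, 0, 0], 0, 0.045],
  [[0, 0, 0], 0, 0.045],
  [[0, 0, -0.005], 0, 0.045],
  [[0, 0, -0.015], 0, 0.045],
  [[0, 0, -0.025], 0, 0.045],
  [[0, 0, -0.025], 0, 0.045],
  [[0, 0, -0.025], 0, 0.045],
  [[0, 0, -0.025], 0, 0.045],
  [[-0.02, 0, -0.025], 0, 0.045],
  [[-0.02, 0, -0.025], 0, 0.045],
  [[-0.02, 0, -0.01], 0, 0.045],
  [[-0.01, 0, 0], 0, 0.045],
  [[0, 0, 0], 0, 0.045],
  [[0, 0, 0], 0, 0.045],
  [[0, 0, 0], 0, 0.045],
])

```text
time_s: 10.82
ee_pos: [495.7, 124.8, 195.1]
tool_rot: [3.141, 0.001, -0.0]
contact_force: [1.2, -0.5, 0.4]
grip_width: 45.1
```

```bash
python3 - <<'E'
from h import *
f=grab_frame("wrist");cv2.imwrite("pics/wrist5.png",f["color"][:,:,::-1])
C=cloud(f)
m=(np.hypot(C[...,0]-566,C[...,1]-124)<30)&(C[...,2]>40)&(C[...,2]<70);P=C[m]
print(len(P),P.mean(0),(P.max(0)+P.min(0))/2,np.ptp(P,axis=0),np.percentile(P[:,2],90)); print(read_state()["ee_pos"])
E
```

```text
516 [563.5697319  123.53648045  53.98834204] [563.75281551 123.86439546  48.29545802] [22.3505239  21.28164621 16.45759639] 55.109221449928675
[495.87604437 124.88832466 195.08464636]
```

View pics/wrist5.png

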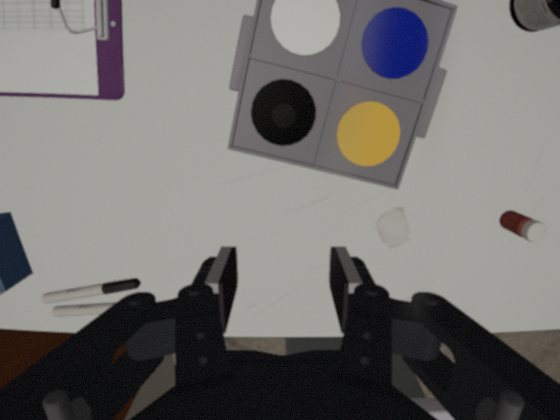

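The black jar stands at (563.7, 123.7), top at z 54, on the black disc: cap at (284,115), disc centre (283,112). The white jar shows at (522,226), so I'll measure it from here.

```bash
python3 - <<'E'
from h import *
f=grab_frame("wrist");C=cloud(f)
m=(np.hypot(C[...,0]-450,C[...,1]+139)<30)&(C[...,2]>40)&(C[...,2]<70);P=C[m]
print(len(P),P.mean(0),(P.max(0)+P.min(0))/2,np.ptp(P,axis=0)); print(read_state()["ee_pos"])
E
```

```text
406 [ 452.02151565 -135.32931238   46.37798394] [ 450.89665807 -137.09427963   44.76187891] [22.79098434 23.36115086  9.46649893]
[495.92646187 124.9365997  195.10124287]
```

>>> jog_arm([
  [[0, 0.013, 0], 0, 0.06],
  [[-0.003, 0.02, 0], 0, 0.06],
  [[-0.005, 0.025, 0], 0, 0.06],
  [[-0.005, 0.03, 0], 0, 0.06],
  [[-0.005, 0.03, 0], 0, 0.06],
  [[-0.005, 0.03, 0], 0, 0.06],
  [[-0.005, 0.03, 0], 0, 0.06],
  [[-0.005, 0.03, 0], 0, 0.06],
  [[-0.005, 0.025, 0], 0, 0.06],
  [[-0.005, 0.02, 0], 0, 0.06],
  [[-0.002, 0.01, 0], 0, 0.06],
  [[0, 0, 0.015], 0, 0.06],
  [[0, 0, 0.025], 0, 0.06],
  [[0, 0, 0.025], 0, 0.06],
  [[0, 0, 0.025], 0, 0.06],
  [[0, 0, 0.02], 0, 0.06],
  [[0, 0, 0.01], 0, 0.06],
  [[0, 0, 0], 0, 0.06],
  [[0, 0, 0], 0, 0.06],
  [[0, 0, 0], 0, 0.06],
])

```text
time_s: 12.58
ee_pos: [452.1, -137.7, 77.3]
tool_rot: [3.141, -0.002, 0.001]
contact_force: [1.2, -0.5, 0.7]
grip_width: 60.1
```

```bash
python3 - <<'E'
from h import *
for i in range(4): f=grab_frame("wrist")
C=cloud(f);cv2.imwrite("pics/wrist6.png",f["color"][:,:,::-1])
m=(np.hypot(C[...,0]-450,C[...,1]+139)<22)&(C[...,2]>40)&(C[...,2]<55);P=C[m]
print(len(P),P.mean(0),(P.max(0)+P.min(0))/2,np.ptp(P,axis=0)); print(read_state()["ee_pos"])
E
```

```text
1142 [ 452.51546132 -138.34825818   46.65906034] [ 451.60302403 -138.39120574   44.52958322] [22.47342785 22.89146286  8.74653629]
[ 451.89047134 -137.94692537   77.53562609]
```

View pics/wrist6.png

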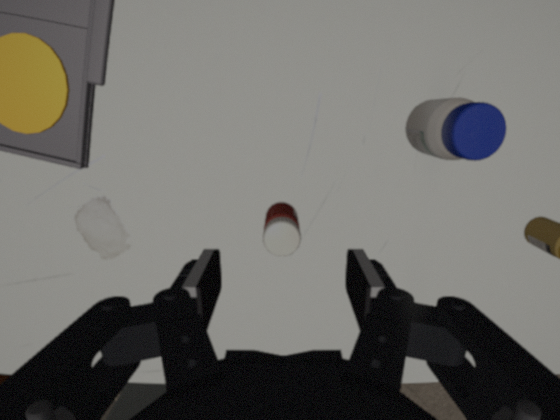

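The white jar, cap at (282,238), is aligned between the pads. I'll go down, grip and lift.

>>> jog_arm([
  [[0, 0, 0.015], 0, 0.06],
  [[0, 0, 0.02], 0, 0.06],
  [[0, 0, 0.015], 0, 0.06],
  [[0, 0, 0.012], 0, 0.06],
  [[0, 0, 0.0075], 0, 0.05],
  [[0, 0, 0], 0, 0.04],
  [[0, 0, 0], 0, 0.032],
  [[0, 0, 0], 0, 0.026],
  [[0, 0, 0], 0, 0.02],
  [[0, 0, 0], 0, 0.015],
  [[0, 0, 0], 0, 0.015],
  [[0, 0, 0], 0, 0.015],
  [[0, 0, 0], 0, 0.015],
  [[0, 0, -0.003], 0, 0.015],
  [[0, 0, -0.007], 0, 0.015],
  [[0, 0, -0.015], 0, 0.015],
  [[0, 0, -0.025], 0, 0.015],
  [[0, 0, -0.025], 0, 0.015],
  [[0, 0, -0.025], 0, 0.015],
  [[0, 0, -0.025], 0, 0.015],
])

```text
time_s: 14.45
ee_pos: [450.0, -137.5, 133.0]
tool_rot: [-3.141, 0.001, 0.0]
contact_force: [0.4, 0.2, -0.6]
grip_width: 21.8
```

>>> jog_arm([
  [[0, 0, -0.02], 0, 0.015],
  [[0, 0, -0.015], 0, 0.015],
  [[0.004, -0.006, -0.005], 0, 0.015],
  [[0.012, -0.014, 0], 0, 0.015],
  [[0.02, -0.024, 0], 0, 0.015],
  [[0.02, -0.024, 0], 0, 0.015],
  [[0.02, -0.024, 0], 0, 0.015],
  [[0.02, -0.024, 0], 0, 0.015],
  [[0.02, -0.024, 0], 0, 0.015],
  [[0.02, -0.024, 0], 0, 0.015],
  [[0.02, -0.024, 0], 0, 0.015],
  [[0.02, -0.024, 0], 0, 0.015],
  [[0.014, -0.016, 0], 0, 0.015],
  [[0.008, -0.009, 0], 0, 0.015],
  [[0.0035, -0.004, 0.01], 0, 0.015],
  [[0, 0, 0.02], 0, 0.015],
  [[0, 0, 0.025], 0, 0.015],
  [[0, 0, 0.02], 0, 0.015],
  [[0, 0, 0.01], 0, 0.015],
  [[0, 0, 0], 0, 0.015],
])

```text
time_s: 16.12
ee_pos: [648.3, 101.0, 82.3]
tool_rot: [3.139, 0.009, -0.001]
contact_force: [-0.1, -0.1, -0.6]
grip_width: 22.0
```

>>> jog_arm([
  [[0, 0, 0], 0, 0.015],
  [[0, 0, 0], 0, 0.015],
  [[0, 0, 0], 0, 0.015],
  [[0, 0, 0], 0, 0.015],
])

```text
time_s: 16.45
ee_pos: [653.4, 103.6, 88.6]
tool_rot: [-3.141, -0.003, 0.0]
contact_force: [-0.6, 0.5, 0.0]
grip_width: 22.2
```

>>> jog_arm([
  [[0, 0, 0.01], 0, 0.015],
  [[0, 0, 0.015], 0, 0.015],
  [[0, 0, 0.015], 0, 0.015],
  [[0, 0, 0.012], 0, 0.015],
  [[0, 0, 0.008], 0, 0.015],
  [[0, 0, 0.005], 0, 0.015],
  [[0, 0, 0.003], 0, 0.015],
  [[0, 0, 0.002], 0, 0.015],
  [[0, 0, 0.001], 0, 0.015],
  [[0, 0, 0.001], 0, 0.015],
  [[0, 0, 0], 0, 0.015],
  [[0, 0, 0], 0, 0.015],
  [[0, 0, 0], 0, 0.015],
  [[0, 0, 0], 0, 0.015],
])

```text
time_s: 17.62
ee_pos: [652.4, 103.5, 15.2]
tool_rot: [-3.141, -0.001, 0.0]
contact_force: [-0.1, -0.4, -0.1]
grip_width: 21.7
```

>>> jog_arm([
  [[0, 0, 0.001], 0, 0.015],
  [[0, 0, 0], 0, 0.015],
  [[0, 0, 0], 0, 0.015],
])

```text
time_s: 17.87
ee_pos: [652.5, 103.5, 14.9]
tool_rot: [3.141, -0.001, 0.0]
contact_force: [-2.2, 0.0, 4.9]
grip_width: 21.9
```

The white jar now touches its disc (4.9 N). I'll release it and rise.

>>> jog_arm([
  [[0, 0, 0], 0, 0.02],
  [[0, 0, 0], 0, 0.024],
  [[0, 0, 0], 0, 0.028],
  [[0, 0, 0], 0, 0.034],
  [[0, 0, 0], 0, 0.042],
  [[0, 0, 0], 0, 0.045],
  [[0, 0, 0], 0, 0.045],
  [[0, 0, -0.005], 0, 0.045],
  [[0, 0, -0.015], 0, 0.045],
  [[0, 0, -0.025], 0, 0.045],
  [[0, 0, -0.025], 0, 0.045],
  [[0, 0, -0.025], 0, 0.045],
  [[0, 0, -0.025], 0, 0.045],
  [[-0.01, 0.005, -0.025], 0, 0.045],
  [[-0.02, 0.01, -0.025], 0, 0.045],
  [[-0.03, 0.015, -0.01], 0, 0.045],
  [[-0.03, 0.015, 0], 0, 0.045],
  [[-0.03, 0.01, 0], 0, 0.045],
  [[-0.02, 0.005, 0], 0, 0.045],
  [[0, 0, 0], 0, 0.045],
])

```text
time_s: 19.53
ee_pos: [507.7, 41.4, 194.5]
tool_rot: [3.139, 0.003, -0.001]
contact_force: [-0.4, -0.0, -0.6]
grip_width: 45.3
```

```bash
cat >> h.py <<'E'
def cap(f,x,y,z0,z1,r=22):
    C=cloud(f);m=(np.hypot(C[...,0]-x,C[...,1]-y)<r)&(C[...,2]>z0)&(C[...,2]<z1);P=C[m]
    if len(P)<10: return None
    return len(P),((P.max(0)+P.min(0))/2).round(1),P.mean(0).round(1),np.ptp(P,axis=0).round(1)
E
python3 - <<'E'
from h import *
for i in range(5): f=grab_frame("wrist")
cv2.imwrite("pics/wrist7.png",f["color"][:,:,::-1])
print(cap(f,653,103,45,70),cap(f,566,124,45,70),read_state()["ee_pos"])
E
```

```text
(666, array([650.8, 101.6,  50.9]), array([650.3, 101.2,  53.5]), array([22.3, 21.9, 11.6])) (543, array([563.7, 123.1,  50.8]), array([563.9, 122.3,  53.4]), array([22.3, 21.4, 11.4])) [513.65611862  44.14682204 194.78842574]
```

View pics/wrist7.png

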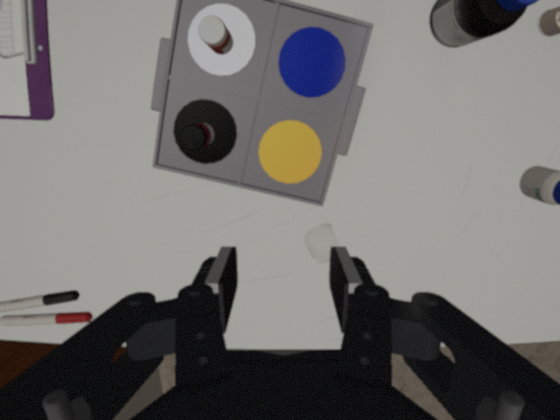

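Both jars stand upright in the middle of their discs: caps (214,33) on white and (195,134) on black. The yellow jar is next.

>>> jog_arm([
  [[-0.002, 0.01, 0], 0, 0.06],
  [[-0.004, 0.02, 0], 0, 0.06],
  [[-0.005, 0.03, 0], 0, 0.06],
  [[-0.006, 0.03, 0], 0, 0.06],
  [[-0.006, 0.03, 0], 0, 0.06],
  [[-0.006, 0.03, 0], 0, 0.06],
  [[-0.006, 0.03, 0], 0, 0.06],
  [[-0.006, 0.03, 0], 0, 0.06],
  [[-0.006, 0.03, 0], 0, 0.06],
  [[-0.006, 0.03, 0], 0, 0.06],
  [[-0.006, 0.03, 0], 0, 0.06],
  [[-0.006, 0.03, 0], 0, 0.06],
  [[-0.005, 0.025, 0], 0, 0.06],
  [[-0.003, 0.015, 0], 0, 0.06],
  [[0, 0.01, 0.015], 0, 0.06],
  [[0, 0, 0.025], 0, 0.06],
  [[0, 0, 0.03], 0, 0.06],
  [[0, 0, 0.03], 0, 0.06],
  [[0, 0, 0.018], 0, 0.06],
  [[0, 0, 0], 0, 0.06],
])

```text
time_s: 21.45
ee_pos: [435.7, -334.9, 70.8]
tool_rot: [-3.136, 0.009, 0.0]
contact_force: [-0.3, 0.3, -0.1]
grip_width: 60.2
```

```bash
python3 - <<'E'
from h import *
for i in range(6): f=grab_frame("wrist")
cv2.imwrite("pics/wrist8.png",f["color"][:,:,::-1])
print(cap(f,439,-336,40,60),cap(f,514,-239,50,70,30),read_state()["ee_pos"])
E
```

```text
(1368, array([ 439.8, -336.5,   44.8]), array([ 440.7, -336.4,   47.6]), array([24.9, 24.4,  9.6])) (3057, array([ 514.6, -239.3,   56.2]), array([ 514.8, -241.7,   59.5]), array([29.7, 30.3, 12.4])) [ 440.84567484 -337.83517451   77.7637507 ]
```

View pics/wrist8.png

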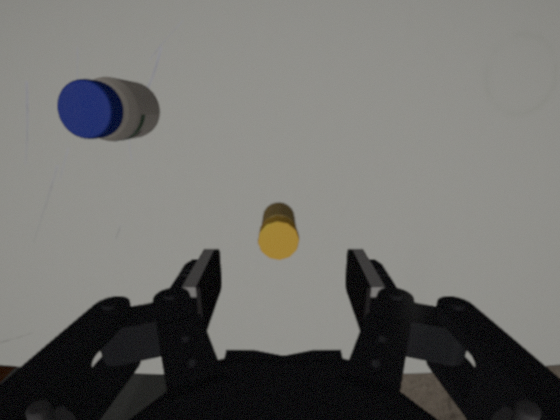

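The yellow cap at (278,240) is between the pads, 1 mm off in x and y. I'll grip and lift.

>>> jog_arm([
  [[-0.001, -0.001, 0.015], 0, 0.06],
  [[0, 0, 0.02], 0, 0.06],
  [[0, 0, 0.015], 0, 0.06],
  [[0, 0, 0.012], 0, 0.06],
  [[0, 0, 0.0075], 0, 0.05],
  [[0, 0, 0], 0, 0.04],
  [[0, 0, 0], 0, 0.032],
  [[0, 0, 0], 0, 0.026],
  [[0, 0, 0], 0, 0.02],
  [[0, 0, 0], 0, 0.015],
  [[0, 0, 0], 0, 0.015],
  [[0, 0, 0], 0, 0.015],
  [[0, 0, 0], 0, 0.015],
  [[0, 0, -0.003], 0, 0.015],
  [[0, 0, -0.007], 0, 0.015],
  [[0, 0, -0.015], 0, 0.015],
  [[0, 0, -0.025], 0, 0.015],
  [[0, 0, -0.025], 0, 0.015],
  [[0, 0, -0.025], 0, 0.015],
  [[0, 0, -0.025], 0, 0.015],
])

```text
time_s: 23.42
ee_pos: [437.5, -335.2, 132.2]
tool_rot: [-3.141, 0.001, 0.0]
contact_force: [-0.4, -0.5, 0.2]
grip_width: 22.0
```

>>> jog_arm([
  [[0, 0, -0.02], 0, 0.015],
  [[0.003, -0.01, -0.015], 0, 0.015],
  [[0.005, -0.02, -0.005], 0, 0.015],
  [[0.008, -0.028, 0], 0, 0.015],
  [[0.008, -0.028, 0], 0, 0.015],
  [[0.008, -0.028, 0], 0, 0.015],
  [[0.008, -0.028, 0], 0, 0.015],
  [[0.008, -0.028, 0], 0, 0.015],
  [[0.008, -0.028, 0], 0, 0.015],
  [[0.008, -0.028, 0], 0, 0.015],
  [[0.008, -0.028, 0], 0, 0.015],
  [[0.008, -0.028, 0], 0, 0.015],
  [[0.008, -0.028, 0], 0, 0.015],
  [[0.008, -0.028, 0], 0, 0.015],
  [[0.006, -0.02, 0], 0, 0.015],
  [[0.004, -0.0155, 0.01], 0, 0.015],
  [[0, 0, 0.02], 0, 0.015],
  [[0, 0, 0.025], 0, 0.015],
  [[0, 0, 0.02], 0, 0.015],
  [[0, 0, 0.01], 0, 0.015],
])

```text
time_s: 25.08
ee_pos: [541.4, 37.6, 83.5]
tool_rot: [3.141, 0.006, 0.001]
contact_force: [-0.4, -0.4, -0.8]
grip_width: 22.5
```

>>> jog_arm([
  [[0, 0, 0], 0, 0.015],
  [[0, 0, 0], 0, 0.015],
  [[0, 0, 0], 0, 0.015],
  [[0, 0, 0], 0, 0.015],
  [[0, 0, 0], 0, 0.015],
])

```text
time_s: 25.5
ee_pos: [545.4, 37.9, 87.8]
tool_rot: [-3.141, -0.003, 0.0]
contact_force: [0.2, 0.0, -0.2]
grip_width: 22.0
```

>>> jog_arm([
  [[0, 0, 0.01], 0, 0.015],
  [[0, 0, 0.015], 0, 0.015],
  [[0, 0, 0.015], 0, 0.015],
  [[0, 0, 0.012], 0, 0.015],
  [[0, 0, 0.008], 0, 0.015],
  [[0, 0, 0.005], 0, 0.015],
  [[0, 0, 0.003], 0, 0.015],
  [[0, 0, 0.002], 0, 0.015],
  [[0, 0, 0.001], 0, 0.015],
  [[0, 0, 0.0015], 0, 0.015],
  [[0, 0, 0], 0, 0.015],
  [[0, 0, 0], 0, 0.015],
  [[0, 0, 0], 0, 0.015],
  [[0, 0, 0], 0, 0.015],
])

```text
time_s: 26.67
ee_pos: [544.9, 38.0, 14.4]
tool_rot: [-3.141, -0.002, 0.0]
contact_force: [-1.0, -0.5, 2.3]
grip_width: 21.8
```

The yellow jar touches its disc (2.3 N). I'll release it and rise.

>>> jog_arm([
  [[0, 0, 0], 0, 0.02],
  [[0, 0, 0], 0, 0.024],
  [[0, 0, 0], 0, 0.028],
  [[0, 0, 0], 0, 0.034],
  [[0, 0, 0], 0, 0.042],
  [[0, 0, 0], 0, 0.045],
  [[0, 0, 0], 0, 0.045],
  [[0, 0, -0.005], 0, 0.045],
  [[0, 0, -0.015], 0, 0.045],
  [[0, 0, -0.025], 0, 0.045],
  [[0, 0, -0.025], 0, 0.045],
  [[0, 0, -0.025], 0, 0.045],
  [[0, 0, -0.025], 0, 0.045],
  [[-0.01, 0.005, -0.025], 0, 0.045],
  [[-0.01, 0.01, -0.025], 0, 0.045],
  [[-0.015, 0.015, -0.01], 0, 0.045],
  [[-0.015, 0.015, 0], 0, 0.045],
  [[0, 0.005, 0], 0, 0.045],
  [[0, 0, 0], 0, 0.045],
  [[0, 0, 0], 0, 0.045],
])

```text
time_s: 28.33
ee_pos: [494.4, -11.9, 193.9]
tool_rot: [-3.141, -0.001, -0.0]
contact_force: [-0.6, -0.5, -0.5]
grip_width: 45.1
```

```bash
python3 - <<'E'
from h import *
for i in range(5): f=grab_frame("wrist")
cv2.imwrite("pics/wrist9.png",f["color"][:,:,::-1])
print(cap(f,545,37,45,70),cap(f,653,103,45,70),cap(f,566,124,45,70),read_state()["ee_pos"])
h=cv2.cvtColor(f["color"],cv2.COLOR_RGB2HSV).astype(int);H,S=h[...,0],h[...,1]
m=((abs(H-118)<14)&(S>120)).astype(np.uint8);n,l,st,c=cv2.connectedComponentsWithStats(m)
for k in range(1,n):
    if st[k][4]>800: print(st[k],c[k],onz(f,[c[k]],7))
E
```

```text
(649, array([544.7,  36.3,  51.4]), array([544.8,  35.7,  54.8]), array([24.2, 24.8, 12.5])) (541, array([648.4, 101.7,  50.7]), array([648.1, 100.3,  53.2]), array([17.4, 23. , 11.4])) (585, array([563.5, 123.1,  50.6]), array([563.6, 121.7,  53.1]), array([22.6, 22.4, 11.1])) [494.50852223 -11.05021271 193.42320729]
[ 222    4   67   72 3791] [255.04642575  39.60933791] [[632.44792612  15.02250421   7.        ]]
[508 157  35  31 831] [525.14320096 172.09987966] [[ 506.14506541 -277.1063641     7.        ]]
```

View pics/wrist9.png

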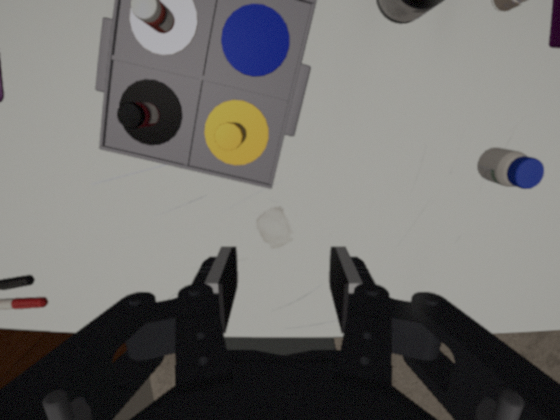

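All three jars are centred: the yellow cap (230,135) sits on the yellow disc at (544.7, 36.3). The blue disc is empty at (255,39), which puts it at (632.4, 15.0). Now the squat bottle at (524,172).

>>> jog_arm([
  [[0.001, 0.01, 0], 0, 0.065],
  [[0.001, 0.02, 0], 0, 0.065],
  [[0.002, 0.028, 0], 0, 0.065],
  [[0.002, 0.028, 0], 0, 0.065],
  [[0.002, 0.028, 0], 0, 0.065],
  [[0.002, 0.028, 0], 0, 0.065],
  [[0.003, 0.028, 0], 0, 0.065],
  [[0.003, 0.028, 0], 0, 0.065],
  [[0.002, 0.018, 0], 0, 0.065],
  [[0.002, 0.01, 0], 0, 0.065],
  [[0, 0.0015, 0.015], 0, 0.065],
  [[0, 0, 0.025], 0, 0.065],
  [[0, 0, 0.025], 0, 0.065],
  [[0, 0, 0.02], 0, 0.065],
  [[0, 0, 0.015], 0, 0.065],
  [[0, 0, 0], 0, 0.065],
  [[0, 0, 0], 0, 0.065],
  [[0, 0, 0], 0, 0.065],
])

```text
time_s: 30.08
ee_pos: [515.2, -239.6, 94.7]
tool_rot: [3.141, -0.002, 0.001]
contact_force: [0.5, 0.2, 0.0]
grip_width: 65.1
```

```bash
python3 - <<'E'
from h import *
for i in range(5): f=grab_frame("wrist")
cv2.imwrite("pics/wrist10.png",f["color"][:,:,::-1])
print(cap(f,514,-239,50,75,30),cap(f,514,-239,15,75,30),read_state()["ee_pos"])
E
```

```text
(1895, array([ 515.1, -239.2,   56.2]), array([ 516.7, -239.4,   59.8]), array([29.9, 29.7, 12.4])) (2878, array([ 516.6, -239.5,   38.7]), array([ 520.4, -239.5,   51.8]), array([32.9, 35.8, 47.3])) [ 515.14190296 -239.95004331   95.02635901]
```

View pics/wrist10.png

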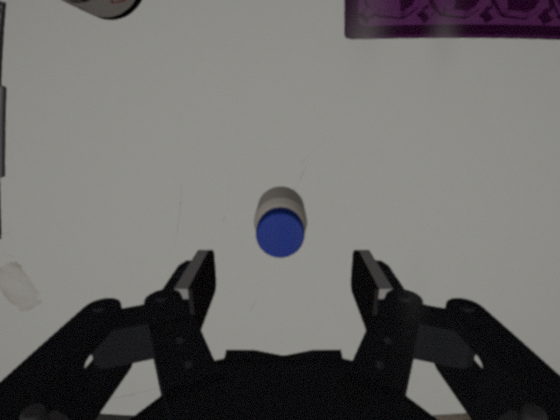

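The bottle's cap (281,232) is centred between the pads. I'll descend, grip and lift.

>>> jog_arm([
  [[0, 0, 0.015], 0, 0.065],
  [[0, 0, 0.025], 0, 0.065],
  [[0, 0, 0.02], 0, 0.065],
  [[0, 0, 0.015], 0, 0.065],
  [[0, 0, 0.012], 0, 0.06],
  [[0, 0, 0], 0, 0.05],
  [[0, 0, 0], 0, 0.04],
  [[0, 0, 0], 0, 0.034],
  [[0, 0, 0], 0, 0.028],
  [[0, 0, 0], 0, 0.022],
  [[0, 0, 0], 0, 0.022],
  [[0, 0, 0], 0, 0.022],
  [[0, 0, 0], 0, 0.022],
  [[0, 0, -0.003], 0, 0.022],
  [[0, 0, -0.007], 0, 0.022],
  [[0, 0, -0.015], 0, 0.022],
  [[0, 0, -0.025], 0, 0.022],
  [[0, 0, -0.025], 0, 0.022],
  [[0, 0, -0.025], 0, 0.022],
  [[0, 0, -0.025], 0, 0.022],
], newtons=35)

```text
time_s: 32.0
ee_pos: [513.4, -239.3, 132.6]
tool_rot: [-3.141, 0.001, 0.0]
contact_force: [0.3, -0.8, -1.1]
grip_width: 30.6
```

>>> jog_arm([
  [[0, 0, -0.02], 0, 0.022],
  [[0, -0.005, -0.02], 0, 0.022],
  [[0.003, -0.012, -0.01], 0, 0.022],
  [[0.008, -0.022, 0], 0, 0.022],
  [[0.011, -0.025, 0], 0, 0.022],
  [[0.012, -0.025, 0], 0, 0.022],
  [[0.012, -0.025, 0], 0, 0.022],
  [[0.012, -0.025, 0], 0, 0.022],
  [[0.012, -0.025, 0], 0, 0.022],
  [[0.012, -0.025, 0], 0, 0.022],
  [[0.012, -0.025, 0], 0, 0.022],
  [[0.012, -0.02, 0], 0, 0.022],
  [[0.008, -0.015, 0], 0, 0.022],
  [[0.004, -0.0065, 0.01], 0, 0.022],
  [[0, 0, 0.02], 0, 0.022],
  [[0, 0, 0.025], 0, 0.022],
  [[0, 0, 0.025], 0, 0.022],
  [[0, 0, 0.015], 0, 0.022],
  [[0, 0, 0], 0, 0.022],
  [[0, 0, 0], 0, 0.022],
])

```text
time_s: 33.67
ee_pos: [630.0, 15.4, 84.6]
tool_rot: [3.141, 0.005, -0.0]
contact_force: [1.5, 0.0, -1.0]
grip_width: 30.7
```

>>> jog_arm([
  [[0, 0, 0], 0, 0.022],
  [[0, 0, 0], 0, 0.022],
  [[0, 0, 0], 0, 0.022],
])

```text
time_s: 33.92
ee_pos: [633.5, 16.0, 88.6]
tool_rot: [-3.141, -0.003, 0.0]
contact_force: [0.4, -0.0, -0.6]
grip_width: 30.6
```

>>> jog_arm([
  [[0, 0, 0.01], 0, 0.022],
  [[0, 0, 0.015], 0, 0.022],
  [[0, 0, 0.015], 0, 0.022],
  [[0, 0, 0.012], 0, 0.022],
  [[0, 0, 0.008], 0, 0.022],
  [[0, 0, 0.005], 0, 0.022],
  [[0, 0, 0.003], 0, 0.022],
  [[0, 0, 0.002], 0, 0.022],
  [[0, 0, 0.001], 0, 0.022],
  [[0, 0, 0.001], 0, 0.022],
  [[0, 0, 0], 0, 0.022],
  [[0, 0, 0], 0, 0.022],
  [[0, 0, 0], 0, 0.022],
  [[0, 0, 0], 0, 0.022],
])

```text
time_s: 35.08
ee_pos: [632.5, 15.9, 15.2]
tool_rot: [-3.142, -0.001, 0.0]
contact_force: [-0.0, 0.6, -0.0]
grip_width: 30.9
```

>>> jog_arm([
  [[0, 0, 0.001], 0, 0.022],
  [[0, 0, 0], 0, 0.022],
  [[0, 0, 0], 0, 0.022],
])

```text
time_s: 35.33
ee_pos: [632.4, 15.9, 15.1]
tool_rot: [3.141, -0.0, 0.0]
contact_force: [-2.6, -0.3, 5.1]
grip_width: 30.4
```

The bottle touches its disc (5 N). I'll release it, rise and back off.

>>> jog_arm([
  [[0, 0, 0], 0, 0.028],
  [[0, 0, 0], 0, 0.032],
  [[0, 0, 0], 0, 0.036],
  [[0, 0, 0], 0, 0.042],
  [[0, 0, 0], 0, 0.05],
  [[0, 0, 0], 0, 0.052],
  [[0, 0, 0], 0, 0.052],
  [[0, 0, -0.005], 0, 0.052],
  [[0, 0, -0.015], 0, 0.052],
  [[0, 0, -0.025], 0, 0.052],
  [[0, 0, -0.025], 0, 0.052],
  [[0, 0, -0.025], 0, 0.052],
  [[0, 0, -0.025], 0, 0.052],
  [[-0.01, 0, -0.025], 0, 0.052],
  [[-0.025, 0, -0.025], 0, 0.052],
  [[-0.035, -0.01, -0.02], 0, 0.052],
  [[-0.035, -0.015, -0.01], 0, 0.052],
  [[-0.035, -0.01, 0], 0, 0.052],
  [[-0.02, 0, 0], 0, 0.052],
  [[0, 0, 0], 0, 0.052],
])

```text
time_s: 37.0
ee_pos: [467.7, 51.8, 214.9]
tool_rot: [3.14, 0.001, 0.004]
contact_force: [0.7, 0.4, -0.5]
grip_width: 51.8
```

```bash
python3 - <<'E'
from h import *
for i in range(5): f=grab_frame("wrist")
s=grab_frame("scene");t=grab_frame("top")
cv2.imwrite("pics/wrist11.png",f["color"][:,:,::-1]);cv2.imwrite("pics/scene11.png",s["color"][:,:,::-1])
np.savez("f2.npz",w=f,s=s,t=t)
for n,g in(("w",f),("s",s),("t",t)):
    for o,x,y,z0,z1 in [("blue 633,16",633,16,58,80),("yel 545,37",545,37,45,70),("white 653,103",653,103,45,70),("blk 566,124",566,124,45,70),("tallb",668,-125,95,120),("tube",679,-227,85,115)]: print(n,o,cap(g,x,y,z0,z1,26))
st=read_state();print(st["ee_pos"],st["time_s"],st["contact_force"])
E
```

```text
w blue 633,16 (783, array([626.5,  14.8,  63.8]), array([626.7,  15.3,  66.8]), array([19.7, 29.4, 11.4]))
w yel 545,37 (552, array([544.9,  36.5,  51.9]), array([544.7,  36.7,  55. ]), array([24.2, 22.3, 10.2]))
w white 653,103 (26, array([641.1, 102.1,  47.8]), array([640.9, 101.9,  47.6]), array([1.9, 9.6, 4.9]))
w blk 566,124 (524, array([563.6, 123.4,  50.6]), array([563.5, 122.6,  53.5]), array([23. , 21.9, 10.9]))
w tallb None
w tube None
s blue 633,16 (83, array([630.8,  14.4,  64.4]), array([628.3,  11.8,  65.8]), array([27.3, 29.4, 12.1]))
s yel 545,37 (71, array([544.2,  36.2,  51.1]), array([542.4,  34. ,  52.8]), array([23.3, 24.1, 12. ]))
s white 653,103 (45, array([650.1, 100.4,  50.9]), array([647.9,  99.7,  52.5]), array([21.5, 20.3, 11.3]))
s blk 566,124 (54, array([562.8, 122.9,  50.9]), array([561.6, 120.8,  52.4]), array([20.6, 21.7, 10.9]))
s tallb (103, array([ 674.7, -125. ,  101.7]), array([ 671.4, -126.8,  103.9]), array([31.2, 29.5, 12.9]))
s tube (138, array([ 678.5, -226.8,   95.1]), array([ 675.6, -229.1,   96.9]), array([33.2, 30.6, 16.1]))
t blue 633,16 (97, array([633.1,  16.3,  65.4]), array([632.8,  16.4,  66.8]), array([28.1, 27.6, 13.4]))
t yel 545,37 (64, array([544.8,  38.8,  53. ]), array([545. ,  38.7,  54.6]), array([22. , 23.6, 12.1]))
t white 653,103 (49, array([651.6, 103.9,  52.3]), array([651.1, 104. ,  53.2]), array([19.1, 20. , 12.1]))
t blk 566,124 (46, array([565.3, 126.1,  53.3]), array([566. , 126.2,  54. ]), array([16.7, 19.2, 11. ]))
t tallb (102, array([ 675.5, -122. ,  103.1]), array([ 675.5, -122.2,  105.8]), array([26.9, 26.4, 14.1]))
t tube (111, array([ 679.9, -226.7,   96.7]), array([ 679.6, -225.5,   98.3]), array([28.9, 29.8, 21.4]))
[473.30350179  50.6392741  214.01959491] 37.35 [ 0.14321205 -0.50474579  0.46998904]
```

View pics/wrist11.png

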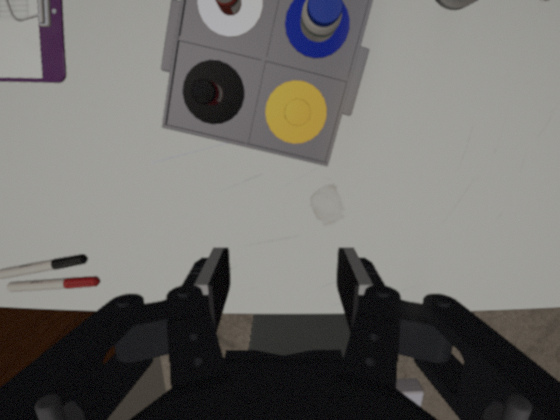

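View pics/scene11.png

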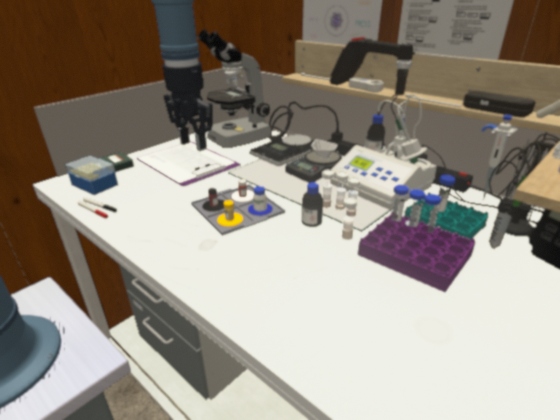

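All four containers stand upright on their own discs: yellow (296,111) and blue (322,20) in the wrist view, and all four in the scene view around (212–260, 190–212). The tall bottle (312,205) and loose tube (348,228) haven't moved, and the gripper is clear and still.

```bash
python3 - <<'E'
from station import *
print(abs(read_state()["qd"]).max()); print(hand_in())
E
```

```text
0.006836212304068554
the job is handed in; nothing more can be done
None
```

I gripped the three jars and the squat bottle from above, carried each one over the tall items, and set it on the disc matching its cap. I handed the job in at about 37 s; no verdict is reported.

- **Placement:** in the last top view all four centres lie within about 3 mm of their discs' centres. The cap tops read about 54 mm for the jars and 67 mm for the bottle, as they should when standing upright on the discs.
- **Tall items:** the dark bottle and the loose tube showed no movement beyond the measuring error of a few millimetres.
- **Robot:** the gripper was open and well clear, with the arm at rest.
- **Disagreements:** the cameras differ by 2–3 mm, mainly in y, so I aimed at in-between values. The first disc picture was taken while the arm was still settling, so I measured the discs again at rest. In the last wrist view the white jar was mostly out of frame and the blue cap partly cut off, so I relied on the scene and top views for those two.

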